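# Lock a sprinkler tripod's leg at its length mark

### The arm

A 6-joint arm with a two-finger parallel gripper is mounted at the origin on the work surface. World frame = base frame: x ahead of the robot, y to its left, z up, the work surface at z = 0. Lengths are in m, angles in degrees, forces in N, time in s.
With the tool pointing down it reaches from about 0.3 to 0.85 m from the base axis. Payload 4.2 kg.
Tool frame: the origin (TCP) lies between the finger pads; the fingertips stand 11 mm ahead of it and the grasp point (between the pads) lies 8 mm behind it; z points along the fingers, y is the line along which they close (so a half turn about z gives the same grasp; the last joint's range is limited). The gripper opens to 91 mm and grips with 3 to 60 N. Pads are 32 mm wide; open, the fingers measure 118 mm over their backs; the gripper's body (76 mm by 178 mm) begins 60 mm behind the grasp point.
Start: joints at [75.459, 18.312, 89.639, -0, 72.044, -1.146], TCP at [0.133, 0.559, 0.225] pointing down, gripper open.
Joint ranges: [-177.97, 177.97], [-48.28, 115.42], [12.27, 149.76], [-77.06, 257.06], [2.81, 150.46], [-146.56, 146.56]. Speed limits (degrees/s): [147.25, 147.25, 180, 180, 180, 180].

### API

Orientations are given as a 3x3 rotation matrix whose columns are the frame's x, y, z axes.
In Python, from plant import bot, eoat, kinematics, eyes, read_t, read_joints, read_qvel, read_effort, read_eef_pos, read_eef_rot, read_force, read_wrist_torque, read_width, read_gripper_force gives the robot as it stands. Calls block until the motion is done:
- bot.move_pose(position, orientation): joint-space move of the TCP to a pose.
- bot.servo_line(position, attitude=None, max_speed=0.15): straight line of the TCP; attitude=None keeps the orientation; max_speed is the mean speed in m/s.
- bot.goto_joints(angles): joint-space move.
- eoat.let_go() and eoat.grab(grip_force=None): open the fingers fully, or close them until they stop; grip_force is the grip in N (None keeps the last).
- bot.sleep(seconds).
- kinematics.ik(position, orientation): joint angles nearest the present ones, or None.
- eyes.get_image(name): name is "scene" or "top"; returns a dict with "color" (400x640x3 uint8, red, green, blue), "intrinsics" (3x3 intrinsics, pixels), "rvec" (rotation vector, rad) and "tvec" (3), from world to camera coordinates, as OpenCV has them. Camera axes: x right, y down, z forward; pixel columns grow to the right and rows downward; lengths in m; the calibration is good to about 2 mm. A picture is of the moment at which its call begins. There is no depth.
A pose or a line that the arm cannot do raises bot.Unreachable and nothing moves.
- bot.finish_job(): hands the job in; it is judged then, once.
Readings, each from a call of its own:
- read_t(): time.
- read_joints(): joint angles.
- read_qvel(): joint speeds.
- read_effort(): joint torques, N m.
- read_eef_pos(): TCP position.
- read_eef_rot(): TCP orientation.
- read_force(): force on the tool from outside, world axes, zero at the start.
- read_wrist_torque(): the same for the moment, N m.
- read_width(): opening from 0.0 (shut) to 1.0 (fully open).
- read_gripper_force(): force on a finger pad.
Only numpy, scipy, OpenCV 4.12 (cv2) and the standard library are available. Lean on these libraries where they do the work, as an engineer would, in place of code of your own. Each camera call takes 0.05 s, during which the arm holds its last target. There are 200 camera calls.

### The job

The sprinkler tripod lies on its side on the potting bench, and the sliding end of the leg that sticks up in the air has dropped back in because its cam lever is open. With the lever still open, draw that leg end out along its rod until the collar's edge stands at the middle of the broad dark band, hold it there (it slides back if let go), and squeeze the lever fully shut against the leg without losing the mark. Finish while still holding the leg, lever and leg end gripped together in the closed gripper, and leave the other things on the bench where they are.

Things in the scene. Friction and masses are not known exactly. Their poses are not given: they have to be found in the camera images.
- tripod: Sprinkler tripod, fixed: its level riser pipe is strapped in a saddle on the bench, brass sprinkler at one end, three splayed legs at the other. Origin on the bench under the leg hub (hub centre 106 mm up); x from hub to feet, z up. Two legs run down to the bench, already set and locked, a pattern of the finished job. The third, to be worked on, rises 20 degrees above x in the xz plane.
- foot: Sliding end (0.42 kg) on the 16 mm round rod of the raised leg. Origin on the rod's axis at the collar's edge facing the hub, which is read against the band; x outwards along the rod, 20 degrees above level; y to the lever's side; z upwards. Along x: grey collar 0 to 32 mm (y -17 to 21, z +-17), bare round tube 22 mm thick from 32 to 76 mm, then the steel foot plate of plate.
- plate (a point): Middle of the near face of the foot plate, 76 mm along x from foot's origin, same axes. The plate stands square to the leg: 84 mm wide along y, 26 mm high along z, 13 mm thick with its rubber. Fingers that straddle the tube, even wide open, can pull the leg end out by this face.
- leg (a joint): How far the raised leg's sliding end is drawn out, m: 0 fully in (as it starts), stop at 0.070. The broad dark band on its rod, 10 mm, reaches from 0.040 to 0.050, middle 0.045, and comes into view as the collar uncovers it; thin rings at 0.020 and 0.060 are other marks. While the lever is open, 0.7 to 2.2 N along the rod pulls it back in.
- lever_hinge (a joint): Angle of that leg's cam lever, rad: 0 fully shut, along the tube; 0.45 fully open; starts between 0.30 and 0.40. It turns about a pin parallel to z of foot, at x 22, y 14.5 mm there. It stays where it is left. It clamps the rod below about 0.13 rad; pressing it shut near its end takes 4 to 12 N and tends to carry the leg end about 2 mm further out.
- lever: The lever: flat steel strip 5 mm thick, 16 mm high, ending 50 mm from its pin. Origin on the pin, x along the strip to its free end, y outwards, away from the tube. Shut, it lies beside the tube from y 12 to 17 mm in foot's frame and ends 4 mm short of the foot plate; tube and shut lever together are 28 mm thick (y -11 to 17). At 0.40 rad the end stands 36 mm from the tube's axis.
- clay_pot: Bystander: small terracotta pot, 60 mm across, 55 mm high, upright between the lower legs. Origin under its centre.
- coupling: Bystander: brass hose coupling, 34 mm across, 48 mm high, near the tripod. Origin under its centre.
- end_cap: Bystander: grey pipe end cap, 42 mm across, 24 mm high, near the tripod. Origin under its centre.
- trowel: Bystander: flat hand tool with wooden handle lying on the bench.
- dibber: Bystander: wooden dibber, 24 mm thick, about 190 mm long, lying.
- sprayer: Bystander: white bottle, 72 mm across, 190 mm high, standing.
- seed_jar: Bystander: amber jar with steel cap, 66 mm across, 90 mm high, standing.
- pot_stack: Bystander: nest of black plastic pots, 92 mm across, 110 mm high, standing.

How it is judged:
By the outcome, as a careful person would: the job done as asked, in the order asked, and still so for the second after the job is handed in, while the arm keeps its last pose, push and grip.
It also fails if it takes over 38 s, if anything falls off the work surface, if the arm or the gripper's body presses on something with over 40 N, if the wrist force passes 120 N, or if a joint passes its speed limit or range.

## Working session

There is one attempt and no reset: what is moved stays moved. The work goes in short steps, each a Python script; the robot and the scene stay as the last script left them, time stands still between calls to the robot, and variables do not carry over. Pictures are saved under pics/ and viewed, at most 10 in all, crops included, and the job is handed in when it is done.

```bash
mkdir -p pics; ls; cat > h.py <<'E'
import numpy as np, cv2
from plant import *
def shot(n,f=None):
    d=eyes.get_image(n)
    if f: cv2.imwrite('pics/'+f,d['color'][:,:,::-1])
    R=cv2.Rodrigues(np.array(d['rvec'],float))[0]; return d['color'],np.array(d['intrinsics']),R,np.array(d['tvec'],float).ravel()
def ray(c,px):
    _,K,R,t=c; d=R.T@np.linalg.inv(K)@np.array([px[0],px[1],1.]); return -R.T@t,d/np.linalg.norm(d)
def onz(c,px,z):
    o,d=ray(c,px); return o+d*(z-o[2])/d[2]
def tri(c1,p1,c2,p2):
    o1,d1=ray(c1,p1);o2,d2=ray(c2,p2)
    A=np.stack([d1,-d2],1);s=np.linalg.lstsq(A,o2-o1,rcond=None)[0]
    a=o1+s[0]*d1;b=o2+s[1]*d2; return (a+b)/2,np.linalg.norm(a-b)
def proj(c,P):
    _,K,R,t=c; p=K@(R@np.array(P)+t); return p[:2]/p[2]
E
python3 - <<'E'
from h import *
for n in('scene','top'):
    c=shot(n,n+'0.png'); print(n,-c[2].T@c[3],c[1][0,0],c[2][2])
print(read_t(),read_force())
E
```

```text
pics
scene [0.9503877  0.57759772 1.11214828] 471.4260533422512 [-0.36530356 -0.46215757 -0.80806169]
top [0.35300047 0.00413757 1.65478712] 464.7517681756481 [ 0.1312403   0.01529723 -0.99123256]
0.1 [-0.21271297  0.20731814  0.51873519]
```

```bash
sleep 0; ls pics
```

```text
scene0.png
top0.png
```

View pics/scene0.png

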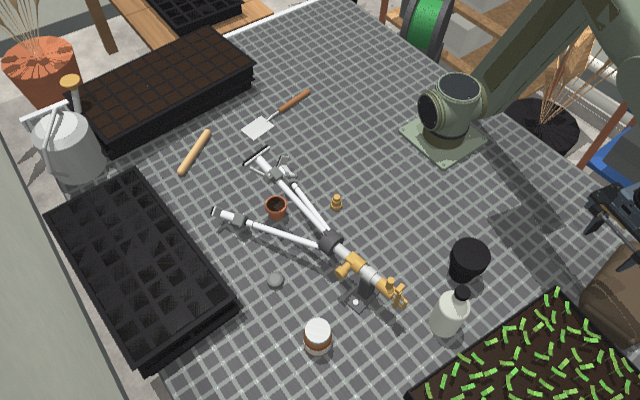

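View pics/top0.png

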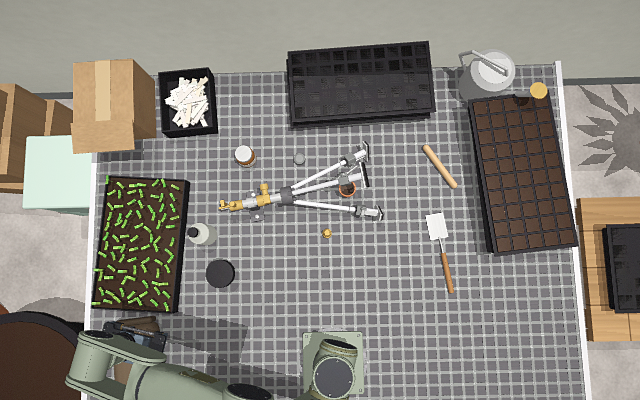

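The tripod is at about (287,196) in the top view. Its raised leg is the middle one and ends near (367,176). In the scene view the hub is at about (330,240). I'll enlarge both.

```bash
python3 - <<'E'
import cv2,numpy as np
a=cv2.imread('pics/scene0.png')[140:270,200:360];b=cv2.imread('pics/top0.png')[135:225,260:390]
a=cv2.resize(a,None,fx=5,fy=5,interpolation=2)[:600]
b=cv2.resize(b,None,fx=6,fy=6,interpolation=2)
cv2.imwrite('pics/a.png',a);cv2.imwrite('pics/b.png',b)
E
```

```text
(no output)
```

View pics/a.png

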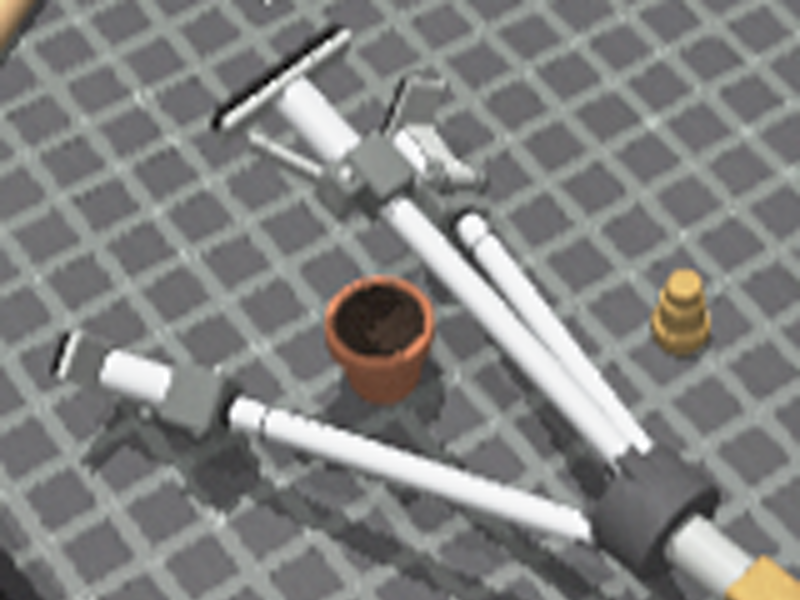

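View pics/b.png

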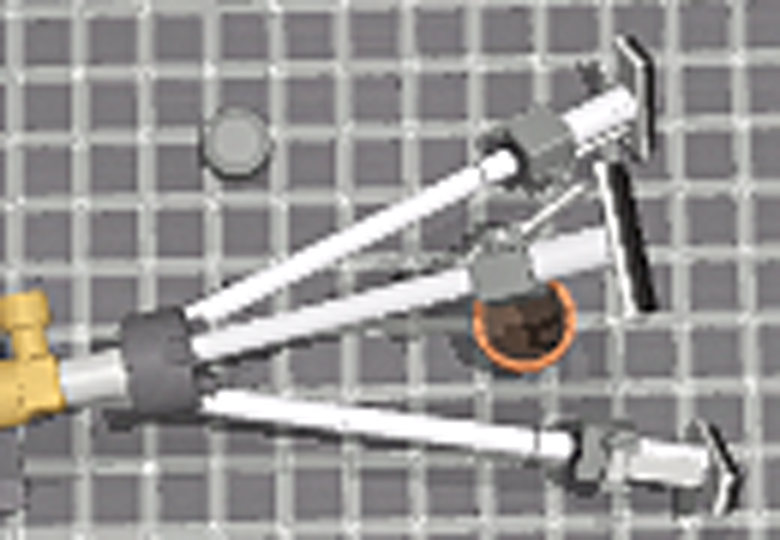

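Scene crop: the raised leg's collar is at about a(375,172), with its plate from a(220,125) to a(350,35). The open lever's tip is at a(255,137), on the +x world side. Top crop: plate from b(600,165) to b(645,310), collar at b(503,268). Next I'll triangulate.

```bash
cat > m.py <<'E'
from h import *
S=shot('scene');T=shot('top')
s=lambda x,y:(200+x/5-.4,140+y/5-.4); t=lambda x,y:(260+x/6-.42,135+y/6-.42)
def axisfit(c,p,q,n=25):   # centroid of white across the line p-q -> line through rod centre
    g=c[0].astype(float).min(2); p=np.array(p);q=np.array(q);d=(q-p)/np.linalg.norm(q-p);nn=np.array([-d[1],d[0]])
    o=np.arange(-4.5,4.51,.25);P=[]
    for f in np.linspace(0,1,n):
        m=p+f*(q-p)+np.outer(o,nn); v=cv2.remap(g.astype(np.float32),m[:,:1].astype(np.float32),m[:,1:].astype(np.float32),1).ravel()
        w=np.clip(v-185,0,None)*(abs(o)<3.6)
        if w.sum()>0:P.append(m[0]-nn*o[0]+nn*(w@o)/w.sum())
    P=np.array(P);vx,vy,x0,y0=cv2.fitLine(P.astype(np.float32),cv2.DIST_HUBER,0,.01,.01).ravel()
    return np.array([x0,y0]),np.array([vx,vy])
if __name__=='__main__':
    ls=axisfit(S,s(415,228),s(590,420)); lt=axisfit(T,t(455,287),t(230,340))
    N=[]
    for c,l in((S,ls),(T,lt)):
        o,a=ray(c,l[0]-20*l[1]);_,b=ray(c,l[0]+20*l[1]);n=np.cross(a,b);n/=np.linalg.norm(n);N.append((n,n@o))
    d=np.cross(N[0][0],N[1][0]);d/=np.linalg.norm(d); d*=np.sign(d[2])
    p=np.linalg.lstsq(np.array([N[0][0],N[1][0]]),np.array([N[0][1],N[1][1]]),rcond=None)[0]
    P=p+d*(.106-p[2])/d[2]
    print('dir',d,'elev',np.degrees(np.arcsin(d[2])),'yaw',np.degrees(np.arctan2(d[1],d[0])),'at hub height',P)
    for nm,a,b in(('plate near-top corner A',s(222,122),t(600,165)),('corner B',s(347,32),t(640,312)),('collar c',s(373,172),t(503,268)),('tip',s(255,137),t(585,185))):
        X,e=tri(S,a,T,b); print(nm,X.round(4),'gap',round(e,4),'along',round((X-P)@d,4))
    hub=onz(T,t(160,362),.106);print('hub~',hub)
    print(proj(S,P),proj(T,P))
E
python3 m.py
```

```text
dir [ 0.16195286 -0.93267579  0.32231529] elev 18.80300155778448 yaw -80.14919755975886 at hub height [0.55127574 0.23727317 0.106     ]
plate near-top corner A [ 0.6496 -0.0973  0.2301] gap 0.0019 along 0.3679
corner B [ 0.5702 -0.1139  0.2281] gap 0.007 along 0.3699
collar c [ 0.5997 -0.0455  0.2074] gap 0.0038 along 0.3043
tip [ 0.6396 -0.0886  0.2206] gap 0.0056 along 0.3552
hub~ [0.56973971 0.14352777 0.106     ]
[359.29815248 266.98029653] [258.5082788  200.99401719]
```

Sizes agree: plate width measures 81 against 84 mm, elevation 18.8° against 20°. The near face of the plate is around (0.611, -0.108, 0.221), leg yaw about -79.5°. My plan has three steps:
1. Straddle the tube, offset towards the lever, so one finger bears on the plate. The 91 mm opening would otherwise clear the 84 mm plate.
2. Draw the leg end out and close the gripper.
3. Re-centre, so the lever is squeezed shut.

```bash
cat > g.py <<'E'
from h import *
yaw=np.radians(-79.5);el=np.radians(20)
X=np.array([np.cos(yaw)*np.cos(el),np.sin(yaw)*np.cos(el),np.sin(el)]);Y=np.array([-np.sin(yaw),np.cos(yaw),0]);Z=np.cross(X,Y)
F=np.stack([X,Y,Z],1); PL=np.array([.611,-.108,.221])
def tool(sg): return np.stack([sg*X,-sg*Y,-Z],1)
def pos(x,y,z=0): return PL+F@np.array([x,y,z-.008])   # grasp point in foot axes about plate point
E
cat > s1.py <<'E'
from g import *
for sg in(1,-1):print(sg,kinematics.ik(pos(-.026,.012,.1),tool(sg)),kinematics.ik(pos(.03,.003,0),tool(sg)))
E
python3 s1.py
```

```text
1 None None
-1 [  4.51666117  18.61495152  81.42311905 -20.30953036  78.52753711
  -2.15422558] [ -3.83786533  21.3214642   88.15123963 -21.12354651  66.85204867
  -6.5808875 ]
```

```bash
python3 - <<'E'
from g import *
p=read_eef_pos(); bot.servo_line(np.array(p)+[0,0,.17],max_speed=.25)
bot.move_pose(pos(-.026,.012,.12),tool(-1)); print(read_t(),read_eef_pos(),pos(-.026,.012,.12),read_force())
a=shot('scene')[0][90:220,190:350,::-1];b=shot('top')[0][110:220,290:420,::-1]
a=cv2.resize(a,(480,390),interpolation=2);b=cv2.resize(b,(320,271),interpolation=2)
o=np.zeros((390,800,3),np.uint8);o[:,:480]=a;o[:271,480:]=b;cv2.imwrite('pics/c.png',o)
E
```

```text
3.75 [ 0.61142442 -0.04328174  0.31746646] [ 0.61136592 -0.04412547  0.31735305] [ 0.09745427 -0.56695146 -0.20706391]
```

View pics/c.png

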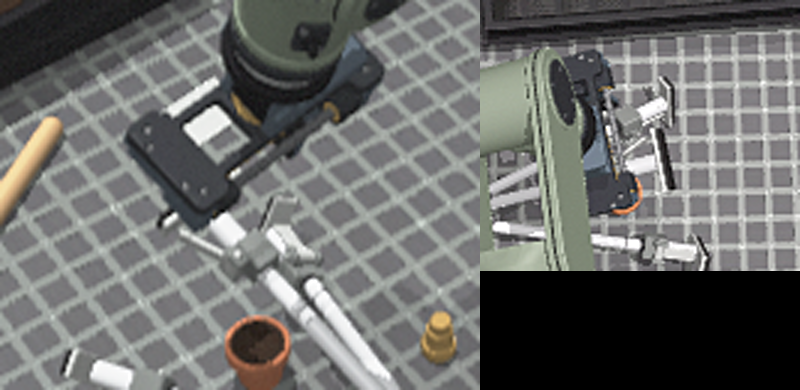

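The gripper hangs above the tube, short of the plate, in both views. Collar and rod stay visible in the scene view at about c(255,255), so I can read the band there. Descending.

```bash
python3 - <<'E'
from g import *
bot.servo_line(pos(-.026,.012,0),max_speed=.1); bot.sleep(.2)
f0=np.mean([read_force() for _ in range(5)],0);print(read_t(),F.T@f0, F.T@(np.array(read_eef_pos())-pos(-.026,.012,0)))
x=-.026;h=[]
while x<-.006:
    x+=.0015;bot.servo_line(pos(x,.012,0),max_speed=.03)
    f=F.T@(np.array(read_force())-f0); h.append((round(x*1e3,1),f.round(2)))
    if f[0]<-1.5:break
for i in h:print(*i)
print(read_t())
o=shot('scene')[0][130:250,220:340,::-1];cv2.imwrite('pics/d.png',cv2.resize(o,(600,600),interpolation=2))
E
```

```text
5.4 [-0.12618314 -0.03883808 -0.40263773] [6.06582067e-05 2.21897999e-04 5.04061513e-04]
-24.5 [ 0.29  0.12 -0.2 ]
-23.0 [-0.56  0.41 -0.35]
-21.5 [-0.84 -0.96  0.2 ]
-20.0 [-1.35 -0.37 -0.13]
-18.5 [-1.18 -1.38 -0.43]
-17.0 [-0.63 -1.24  0.43]
-15.5 [-0.73 -0.72 -0.71]
-14.0 [-1.76 -0.14 -0.28]
7.4
```

View pics/d.png

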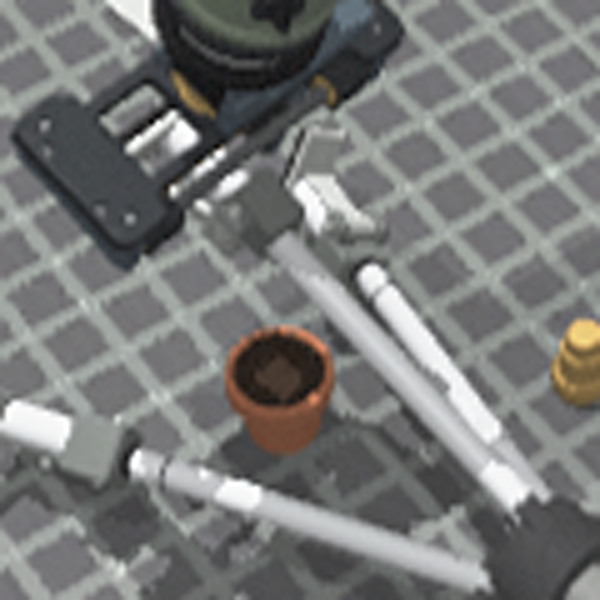

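The gripper straddles the tube, and the collar edge is at d(285,238), or scene (277,178), against (279,181) at the start. The leg end already seems to be moving. I'll measure it with a brightness profile along the rod.

```bash
cat > prof.py <<'E'
from g import *
P0=np.array([0.55127574,0.23727317,0.106]);D=np.array([0.16195286,-0.93267579,0.32231529])
def prof(img,c,lo=.26,hi=.36):
    al=np.arange(lo,hi,.002);v=0;g=img.astype(np.float32).mean(2)
    for k in(-.002,0,.002):
        q=np.array([proj(c,P0+a*D+k*np.cross(D,[0,0,1])) for a in al],np.float32)
        v=v+cv2.remap(g,q[:,:1],q[:,1:],1).ravel()/3
    return al,v
E
python3 - <<'E'
from prof import *
c=shot('scene');i0=cv2.imread('pics/scene0.png')
al,v0=prof(i0,c);_,v1=prof(c[0],c)
for a,x,y in zip(al,v0,v1):print(int(a*1000+.5),int(x),int(y),end=' | ')
print(proj(c,P0+.3*D),proj(c,P0+.31*D))
E
```

```text
260 242 207 | 262 242 208 | 264 242 206 | 266 242 201 | 268 242 198 | 270 242 189 | 272 242 175 | 274 242 171 | 276 242 172 | 278 243 169 | 280 244 168 | 282 232 168 | 284 199 170 | 286 160 170 | 288 93 170 | 290 91 170 | 292 120 170 | 294 132 157 | 296 133 115 | 298 133 82 | 300 131 84 | 302 131 88 | 304 137 88 | 306 136 89 | 308 136 89 | 310 137 88 | 312 138 88 | 314 136 89 | 316 136 90 | 318 147 94 | 320 196 106 | 322 237 99 | 324 244 85 | 326 242 96 | 328 242 159 | 330 242 221 | 332 242 240 | 334 241 227 | 336 241 154 | 338 241 72 | 340 241 68 | 342 241 83 | 344 241 163 | 346 241 227 | 348 241 196 | 350 241 97 | 352 241 38 | 354 241 44 | 356 241 53 | 358 242 104 | [274.15421518 175.89083333] [271.40128677 172.94567033]
```

The edge moved from 286 to 295.5 mm along the rod, so the leg is at about 9.5 mm and leg ≈ x + 23.5 mm. I'll draw it to about 43.5 mm and read the band.

```bash
python3 - <<'E'
from prof import *
bot.servo_line(pos(.020,.012,0),max_speed=.03);bot.sleep(.2)
c=shot('scene');al,v=prof(c[0],c,.27,.37)
print(read_t(),F.T@np.array(read_force()))
for a,y in zip(al,v):print(int(a*1000+.5),int(y),end=' | ')
o=c[0][130:210,220:320,::-1];cv2.imwrite('pics/e.png',cv2.resize(o,(700,560),interpolation=2))
E
```

```text
9.0333 [-0.89641609  0.21928715 -1.40047941]
270 208 | 272 207 | 274 207 | 276 206 | 278 208 | 280 208 | 282 207 | 284 207 | 286 209 | 288 208 | 290 208 | 292 208 | 294 208 | 296 207 | 298 207 | 300 208 | 302 202 | 304 182 | 306 139 | 308 127 | 310 159 | 312 170 | 314 169 | 316 166 | 318 168 | 320 168 | 322 170 | 324 171 | 326 149 | 328 90 | 330 64 | 332 76 | 334 85 | 336 89 | 338 90 | 340 89 | 342 90 | 344 88 | 346 88 | 348 89 | 350 89 | 352 90 | 354 89 | 356 88 | 358 86 | 360 93 | 362 143 | 364 215 | 366 238 | 368 231 |
```

View pics/e.png

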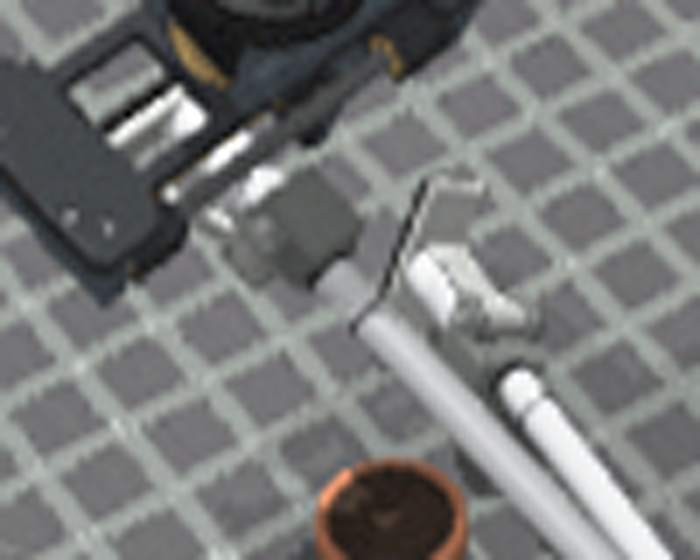

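The thin 20 mm ring is at 307.5 mm along the rod, at about e(375,325). The broad band starts at 327 and is about half uncovered, with the collar edge near 331 at e(335,275). By kinematics the leg is at about 43.6 mm, which leaves room for the carry-out of about 2 mm. Next I close lightly and then re-centre.

```bash
cat > st.py <<'E'
from prof import *
def st(l):print(l,round(read_t(),2),'w mm',round(read_width()*91,1),'gf',round(read_gripper_force(),1),'F',(F.T@np.array(read_force())).round(1),'tcp',((F.T@(np.array(read_eef_pos())-pos(0,0,0)))*1e3).round(1))
def pp(lo=.3,hi=.345):
    c=shot('scene');al,v=prof(c[0],c,lo,hi);print(' '.join(f'{int(a*1000+.5)}:{int(y)}' for a,y in zip(al,v)))
E
python3 - <<'E'
from st import *
st('pre');eoat.grab(12);st('grab');pp()
for y in(.009,.006):
    bot.servo_line(pos(.020,y,0),max_speed=.02);bot.sleep(.2);st(y)
pp()
E
```

```text
pre 9.03 w mm 91.3 gf 0.5 F [-0.9  0.2 -1.4] tcp [19.9 12.2  0.1]
grab 10.09 w mm 34.2 gf 12.7 F [ -1.8 -16.4   8.2] tcp [19.6  4.9 -0.4]
300:208 302:209 304:199 306:159 308:143 310:177 312:179 314:172 316:172 318:171 320:171 322:171 324:171 326:149 328:92 330:66 332:78 334:86 336:88 338:88 340:88 342:88 344:88
0.009 10.64 w mm 30.4 gf 13.0 F [ -0.6 -15.3   5.9] tcp [20.1  2.8 -0.3]
0.006 11.14 w mm 28.5 gf 12.6 F [ -0.3 -10.3   4.3] tcp [20.3  1.9 -0.2]
300:209 302:209 304:200 306:158 308:149 310:193 312:210 314:207 316:207 318:203 320:183 322:168 324:171 326:150 328:92 330:63 332:76 334:85 336:87 338:88 340:88 342:89 344:89
```

```bash
python3 - <<'E'
from st import *
for y in(.0035,.0015):
    bot.servo_line(pos(.020,y,0),max_speed=.02);bot.sleep(.1);st(y)
eoat.grab(40);bot.sleep(.5);st('grab40');pp()
c=shot('scene');o=c[0][130:210,220:320,::-1];cv2.imwrite('pics/f.png',cv2.resize(o,(700,560),interpolation=2))
E
```

```text
0.0035 11.57 w mm 28.2 gf 12.1 F [ 0.6 -5.7  1.9] tcp [20.3  1.8 -0.1]
0.0015 11.92 w mm 28.1 gf 12.3 F [ 2.  -1.  -1.8] tcp [20.3  1.8 -0.1]
grab40 12.63 w mm 27.4 gf 40.2 F [ 3.8 -0.9 -2.5] tcp [20.5  1.6 -0. ]
300:209 302:210 304:200 306:158 308:149 310:194 312:210 314:209 316:208 318:207 320:192 322:175 324:170 326:150 328:92 330:62 332:74 334:84 336:88 338:89 340:89 342:89 344:87
```

View pics/f.png

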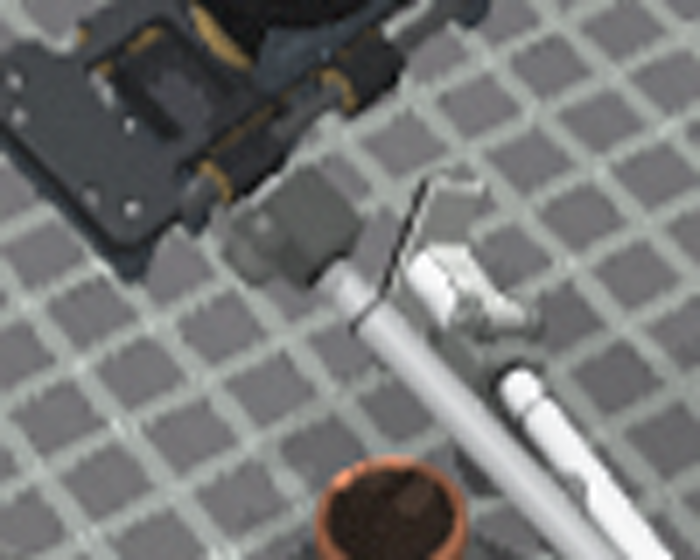

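The gripper is closed on tube and shut lever at 27.4 mm. The collar edge is at f(335,278), still in the middle of the band. The leg end drifted out only about 0.6 mm, to roughly 44 to 44.5 mm. Handing in.

```bash
python3 -c "
from plant import *
print(bot.finish_job())"
```

```text
the job is handed in; nothing more can be done
None
```

The leg end is drawn out to about 44–44.5 mm (band middle 45 mm), the lever is squeezed shut and held with the tube in the closed gripper at 40 N, and the job was handed in at about 12.7 s.

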